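Load and lock the tube blocks on the shaker

ROBOT

A 6-joint arm with a two-finger parallel gripper is mounted at the origin on the work surface. World frame = base frame: x ahead of the robot, y to its left, z up, the work surface at z = 0. Lengths are in mm, angles in rad, forces in N, time in s.
With the tool pointing down it reaches from about 350 to 975 mm from the base axis. Payload 17.4 kg.
Tool frame: the origin (TCP) lies at the very end of the fingers, on their centre line; the grasp point (between the pads) lies 19 mm behind it; z points along the fingers, y is the line along which they close (so a half turn about z gives the same grasp; the last joint's range is limited). The gripper opens to 85 mm and grips with 20 to 120 N. Pads are 22 mm wide; open, the fingers measure 114 mm over their backs; the gripper's body (76 mm by 85 mm) begins 54 mm behind the grasp point. The pads swing forward as they close: fully open they stand 13 mm farther back than shut.
Start: joints at [-1.235, 0.116, 1.442, -0, 1.584, -0.038], TCP at [246.471, -628.398, 231.303] pointing down, gripper open.
Joint ranges: [-2.83, 2.83], [-0.83, 2.19], [0.07, 2.5], [-1.14, 4.28], [0.01, 3], [-2.97, 2.97]. Speed limits (rad/s): [1.89, 1.89, 2.22, 3.14, 3.14, 3.14].

INTERFACE

Orientations are given as a unit quaternion [x, y, z, w].
In Python, from bench import robot, ungrasp, gripper_close, planner, vision, order, monitor gives the robot as it stands. Calls block until the motion is done:
- robot.move_to(position, orientation): joint-space move of the TCP to a pose.
- robot.move_straight(position, rot=None, max_speed=150): straight line of the TCP; rot=None keeps the orientation; max_speed is the mean speed in mm/s.
- robot.movej(angles): joint-space move.
- ungrasp() and gripper_close(squeeze=None): open the fingers fully, or close them until they stop; squeeze is the grip in N (None keeps the last).
- robot.pause(seconds).
- planner.solve_ik(position, orientation): joint angles nearest the present ones, or None.
- vision.grab_frame(name): name is "scene" or "side" or "wrist"; returns (picture, depth): 480x640x3 uint8, red, green, blue; 480x640 float32, mm along the optical axis (not along the pixel's ray), 0 where there is no reading.
- vision.get_calibration(name): a dict with "mtx" (3x3 intrinsics, pixels), "R" (3x3) and "t" (3): a world point X has camera coordinates R X + t; the wrist camera has in their place "tool_from_camera" (4x4, takes a point from camera to tool coordinates, whose origin is the TCP and whose axes are the flange's). Camera axes: x right, y down, z forward; pixel columns grow to the right and rows downward; lengths in mm; the calibration is good to about 2 mm. A picture is of the moment at which its call begins: read the wrist's pose just before it. get_calibration takes no time and is no camera call.
A pose or a line that the arm cannot do raises robot.Unreachable and nothing moves.
- order.hand_in(): hands the job in; it is judged then, once.
Readings, each from a call of its own:
- monitor.read_time_s(): time.
- monitor.read_q(): joint angles.
- monitor.read_dq(): joint speeds.
- monitor.read_joint_torque(): joint torques, N m.
- monitor.read_position(): TCP position.
- monitor.read_orientation(): TCP orientation.
- monitor.read_force(): force on the tool from outside, world axes, zero at the start.
- monitor.read_ft_torque(): the same for the moment, N m.
- monitor.read_opening(): finger opening in mm.
- monitor.read_finger_force(): force on a finger pad.
Only numpy, scipy, OpenCV 4.12 (cv2) and the standard library are available. Lean on these libraries where they do the work, as an engineer would, in place of code of your own. Each camera call takes 0.05 s, during which the arm holds its last target. There are 200 camera calls.

TASK

Load the bench shaker: slide its keeper bar back, rock every tube block on the bench into a pocket of its own, tongue first under the lip and then heel down until it lies flat, slide the keeper bar fully home over the block heels, and lock it by pushing the headed pin from its stand down through the fork and the bar's lug until the head sits on the fork. Leave the tube rack, the gel bottle and the glass jar where they stand.

Things in the scene. Friction and masses are not known exactly. Their poses are not given: they have to be found in the camera images.
- block1_c (a point): aluminium tube block, all alike with a steel sole (0.4 to 0.6 kg), maybe absent: body 80 (x) by 52 (y) by 50 mm tall, black wells in its flat top; low on the -x end a tongue 8 mm thick, 8 long; low on the +x end a heel foot 22 mm tall, 14 long; both 50 wide. Point: centre of the body, 25 mm above its underside; x from tongue to heel, z up. Starts standing on the bench, tongue roughly towards the robot
- block2_c (a point): aluminium tube block, all alike with a steel sole (0.4 to 0.6 kg), maybe absent: body 80 (x) by 52 (y) by 50 mm tall, black wells in its flat top; low on the -x end a tongue 8 mm thick, 8 long; low on the +x end a heel foot 22 mm tall, 14 long; both 50 wide. Point: centre of the body, 25 mm above its underside; x from tongue to heel, z up. Starts standing on the bench, tongue roughly towards the robot
- block3_c (a point): aluminium tube block, all alike with a steel sole (0.4 to 0.6 kg), maybe absent: body 80 (x) by 52 (y) by 50 mm tall, black wells in its flat top; low on the -x end a tongue 8 mm thick, 8 long; low on the +x end a heel foot 22 mm tall, 14 long; both 50 wide. Point: centre of the body, 25 mm above its underside; x from tongue to heel, z up. Starts standing on the bench, tongue roughly towards the robot
- shaker: white shaker with a grey deck, fixed on the bench, 190 (x) by 350 mm (y), pocket floors 60 mm up; origin on the bench under the middle pocket; x points away from the robot, z up. Three pockets side by side, each 104 (x) by 55 mm (y) inside. Side walls 12 mm tall, 6 thick, with flared lead-ins up to 18 mm; +x (heel) wall 12 mm tall, 8 thick. At the -x end a fixed lip overhangs each pocket
- pocket1 (a point): pocket 1 (1 at the -y end, 95 mm apart). Point on its floor under the middle of a seated block's main part, 49 mm from the -x end wall, 55 mm from the +x wall; axes as the shaker's. The lip reaches 6 mm in from the -x wall, underside 11 mm, top 16 mm above the floor: a block enters only tilted heel up (12 to 20 degrees), tongue pushed under the lip, then heel lowered
- pocket2 (a point): pocket 2 (1 at the -y end, 95 mm apart). Point on its floor under the middle of a seated block's main part, 49 mm from the -x end wall, 55 mm from the +x wall; axes as the shaker's. The lip reaches 6 mm in from the -x wall, underside 11 mm, top 16 mm above the floor: a block enters only tilted heel up (12 to 20 degrees), tongue pushed under the lip, then heel lowered
- pocket3 (a point): pocket 3 (1 at the -y end, 95 mm apart). Point on its floor under the middle of a seated block's main part, 49 mm from the -x end wall, 55 mm from the +x wall; axes as the shaker's. The lip reaches 6 mm in from the -x wall, underside 11 mm, top 16 mm above the floor: a block enters only tilted heel up (12 to 20 degrees), tongue pushed under the lip, then heel lowered
- seat1 (a point): where a block's point comes to rest when seated in pocket 1, block x along pocket x: 25 mm above the pocket floor (1 mm of play each way along x, 1.5 mm along y)
- seat2 (a point): where a block's point comes to rest when seated in pocket 2, block x along pocket x: 25 mm above the pocket floor (1 mm of play each way along x, 1.5 mm along y)
- seat3 (a point): where a block's point comes to rest when seated in pocket 3, block x along pocket x: 25 mm above the pocket floor (1 mm of play each way along x, 1.5 mm along y)
- keeper (a joint): opening of the keeper bar, m: 0 fully home at its stop, its edge 10 mm over the heel feet; 0.040 fully open at its stop. Dark steel bar 20 mm wide (x), 285 long (y), underside 24 mm above the pocket floors; slides along the shaker's x, away from the robot to open, with about 2 N friction plus slight damping, and stays where left. It must be open to load
- knob (a point): upright black knob on the keeper bar by which it is slid: a cylinder 18 mm across, 46 mm tall from the bar's top; point on its axis, 24 mm above the bar's top and 22 mm below the knob's top; it moves with the bar; x is the opening direction
- fork (a point): fork at the shaker's +y end: two fixed level steel plates 36 mm square, 8 thick, 10 apart, with upright 15 mm holes in line; with the keeper home the lug at the bar's end (8 mm thick) lies between them, its 15 mm hole in line. Point: centre of the upper plate's hole, on its upper face, 103 mm above the bench; axes as the shaker's. Nothing by the fork is taller than that face
- pin_c (a point): locking pin, upright: a steel shank 12 mm across and 40 mm long with a round tip, under a black cylindrical head 24 mm across and 46 mm tall (0.12 kg). Point on its axis 66 mm above the tip, which is 26 mm above the head's underside and 20 mm below its top; z up along the pin. It starts standing in the stand, head resting on it
- pin_home (a point): where the pin's point is when the pin is home in the fork: 26 mm above the fork's upper face, on the hole's axis
- stand: fixed white pin stand, 50 by 50 by 45 mm tall, with a 15 mm upright hole 42 mm deep in the middle of its top; origin at the centre of its underside
- tube_rack: bystander: white rack with capped tubes, 122 (x) by 56 by 108 mm tall; origin under its centre
- gel_bottle: bystander: white gel bottle, 60 mm across, 150 mm tall; origin under its centre
- swab_jar: bystander: open glass jar, 90 mm across, 100 mm tall; origin under its centre
Not all that is in view belongs to the job. What is shaped like the part that bears block3_c but blue or orange is not meant.

How it is judged (in metres and radians):
On the way, in this order (a step that is already met when the one before it is completed fails the run):
1. the keeper bar is slid back, clear of the pockets (more than 20 mm open) (value of joint keeper above 0.02 m), for 0.1 s.
2. every block lies flat in a pocket of its own (((distance between block1_c and seat1 below 0.006 m and angle between block1_c's own z axis and vertical below 0.04 rad) or (distance between block1_c and seat2 below 0.006 m and angle between block1_c's own z axis and vertical below 0.04 rad) or (distance between block1_c and seat3 below 0.006 m and angle between block1_c's own z axis and vertical below 0.04 rad)) and ((distance between block2_c and seat1 below 0.006 m and angle between block2_c's own z axis and vertical below 0.04 rad) or (distance between block2_c and seat2 below 0.006 m and angle between block2_c's own z axis and vertical below 0.04 rad) or (distance between block2_c and seat3 below 0.006 m and angle between block2_c's own z axis and vertical below 0.04 rad)) and ((distance between block3_c and seat1 below 0.006 m and angle between block3_c's own z axis and vertical below 0.04 rad) or (distance between block3_c and seat2 below 0.006 m and angle between block3_c's own z axis and vertical below 0.04 rad) or (distance between block3_c and seat3 below 0.006 m and angle between block3_c's own z axis and vertical below 0.04 rad))), for 0.3 s.
3. the keeper bar is fully home over the heels (all of step 2 and value of joint keeper below 0.003 m), for 0.2 s.
At the end, for the whole second after the job is handed in: every block present lies flat in a pocket (centre within 6 mm of the seat, tilt under 0.04 rad), the keeper is within 3 mm of home, and the pin is home in the fork (head within 4 mm of the fork's face, within 6 mm of the hole's axis at the grip, upright within 0.1 rad), all at rest (all of step 3 and horizontal distance between pin_c and pin_home below 0.006 m and z of pin_c in the frame of pin_home between -0.004 and 0.004 m and angle between pin_c's own z axis and vertical below 0.1 rad and linear speed of each of block1, block2, block3, pin below 0.02 m/s); the robot touches nothing.
It fails at once if the tube rack is moved more than 30 mm or tipped (distance of tube_rack from where it was at the start of the episode above 0.03 m or angle between tube_rack's own z axis and vertical above 0.4 rad).
It fails at once if the gel bottle is moved more than 30 mm or tipped (distance of gel_bottle from where it was at the start of the episode above 0.03 m or angle between gel_bottle's own z axis and vertical above 0.4 rad).
It fails at once if the glass jar is moved more than 30 mm or tipped (distance of swab_jar from where it was at the start of the episode above 0.03 m or angle between swab_jar's own z axis and vertical above 0.4 rad).
Of block1, block2, block3 only 2 to 3 are there at a start; the rules pass over those that are not, and their reading is None.
At some moment in a run one of block1, block2, block3 may be knocked a few centimetres aside while the robot is not near it.
Once in a run the grip may slacken for a moment while it holds something.
It also fails if it takes over 210 s, if anything falls off the work surface, if the arm or the gripper's body presses on something with over 40 N, if the wrist force passes 120 N, or if a joint passes its speed limit or range.

## Working session

There is one attempt and no reset: what is moved stays moved. The work goes in short steps, each a Python script; the robot and the scene stay as the last script left them, time stands still between calls to the robot, and variables do not carry over. Pictures are saved under pics/ and viewed, at most 14 in all, crops included, and the job is handed in when it is done.

```bash
ls; mkdir -p pics
python3 - <<'E'
from bench import robot, vision, monitor
import cv2,numpy as np
for n in ["scene","side"]:
    p,d=vision.grab_frame(n); cv2.imwrite(f"pics/{n}0.png",p[:,:,::-1]); np.save(f"pics/{n}0.npy",d)
    c=vision.get_calibration(n); print(n,c)
print(vision.get_calibration("wrist"),monitor.read_time_s(),monitor.read_orientation())
E
```

```text
pics
scene {'mtx': array([[526.03179681,   0.        , 314.55699457],
       [  0.        , 526.03179681, 248.41603778],
       [  0.        ,   0.        ,   1.        ]]), 'R': array([[ 0.76205553,  0.64734232, -0.01480847],
       [ 0.49389258, -0.59589906, -0.63322542],
       [-0.41873796,  0.47523914, -0.77382574]]), 't': array([-416.31781765, -227.3424246 , 1671.44493399])}
side {'mtx': array([[463.11345855,   0.        , 320.70772354],
       [  0.        , 463.11345855, 243.80439255],
       [  0.        ,   0.        ,   1.        ]]), 'R': array([[-0.78351704, -0.6212876 ,  0.01013732],
       [-0.36901998,  0.45212806, -0.81203723],
       [ 0.49992529, -0.63998588, -0.58351758]]), 't': array([ 451.77179352,  304.10148437, 1037.10882502])}
{'mtx': array([[396.56987425,   0.        , 309.77216597],
       [  0.        , 396.56987425, 237.83597982],
       [  0.        ,   0.        ,   1.        ]]), 'tool_from_camera': array([[ 3.44570516e-05, -9.46726650e-01, -3.22038272e-01,
         8.36343980e+01],
       [ 9.99999547e-01, -2.73854212e-04,  9.12072082e-04,
         1.49460006e-01],
       [-9.51674484e-04, -3.22038157e-01,  9.46726212e-01,
        -1.42191217e+02],
       [ 0.00000000e+00,  0.00000000e+00,  0.00000000e+00,
         1.00000000e+00]])} 0.1 [ 9.82584410e-01  1.85816013e-01 -6.48542402e-05 -5.31136429e-04]
```

View pics/scene0.png

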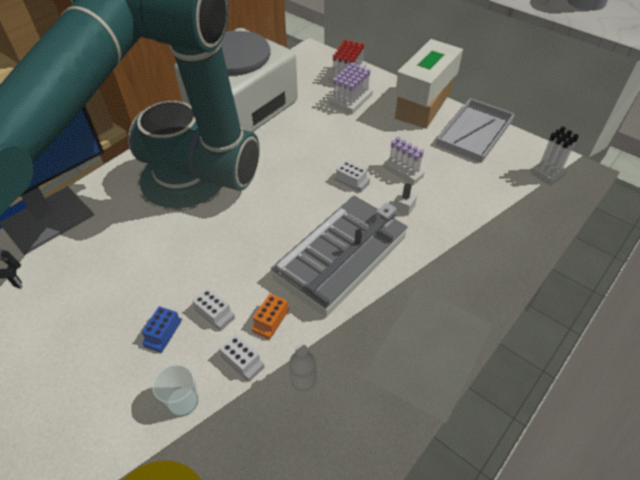

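View pics/side0.png

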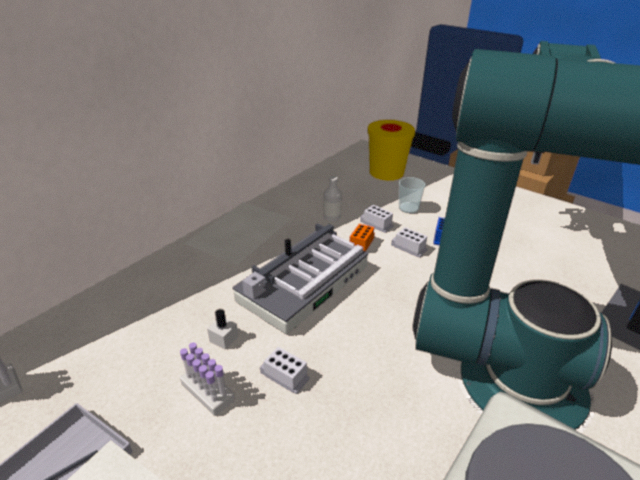

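Scene view: three silver blocks at (212,308), (240,356), (352,175). The blue block at (161,328) and the orange one at (269,313) are decoys. The shaker is at (340,250), with its knob at (358,236) and fork at (388,210). The pin and stand are at (407,193), the rack at (405,157), the bottle at (303,370) and the jar at (178,390).

```bash
cat > h.py <<'E'
import numpy as np, cv2
from scipy.spatial.transform import Rotation as R
from bench import robot, ungrasp, gripper_close, planner, vision, order, monitor
def world(name,d,pose=None):
    c=vision.get_calibration(name); K=c["mtx"]
    v,u=np.mgrid[:480,:640]; z=d.astype(float)
    X=np.stack([(u-K[0,2])/K[0,0]*z,(v-K[1,2])/K[1,1]*z,z],-1)
    if name=="wrist":
        T=c["tool_from_camera"]; X=X@T[:3,:3].T+T[:3,3]
        W=X@R.from_quat(pose[1]).as_matrix().T+pose[0]
    else: W=(X-c["t"])@c["R"]
    W[d<=0]=np.nan
    return W
def shot(name,tag=None):
    pose=(np.array(monitor.read_position()),np.array(monitor.read_orientation()))
    p,d=vision.grab_frame(name)
    if tag: cv2.imwrite(f"pics/{tag}.png",p[:,:,::-1])
    return p,world(name,d,pose),pose
def rect(P):
    (cx,cy),(w,h),a=cv2.minAreaRect(P.astype(np.float32))
    if w<h: w,h,a=h,w,a+90
    a=(a+90)%180-90
    return cx,cy,w,h,a
def near(W,c,r,z0,z1):
    m=(np.hypot(W[...,0]-c[0],W[...,1]-c[1])<r)&(W[...,2]>z0)&(W[...,2]<z1)
    return m
E
python3 - <<'E'
from h import *
for n,px in [("scene",dict(A=(212,308),B=(240,356),C=(352,175),blue=(161,328),orange=(269,313),knob=(358,231),fork=(388,210),pin=(407,186),rack=(405,150),bot=(303,370),jar=(178,390))),
 ("side",dict(A=(410,238),B=(377,214),C=(286,366),knob=(288,242),fork=(255,283),pin=(221,314),rack=(203,360)))]:
    W=world(n,np.load(f"pics/{n}0.npy"))
    for k,(u,v) in px.items():
        c=np.nanmedian(W[v-1:v+2,u-1:u+2].reshape(-1,3),0)
        o=""
        if k in "ABC":
            m=near(W,c,60,42,60); o=np.round(rect(W[m][:,:2]),1)
        if k=="pin":
            m=near(W,c,30,55,110); o=W[m].mean(0).round(1),W[m].max(0).round(),W[m].min(0).round()
        print(n,k,c.round(),o)
    # deck: points 55-75 high near shaker
    s=W[250,340] if n=="scene" else W[275,310]
    m=near(W,s,260,88,150)&(W[...,0]>300); print(s.round(),rect(W[near(W,s,220,52,78)][:,:2]))
E
```

```text
scene A [ 466. -295.   49.] [ 449.4 -285.8   82.6   53.9   -0.8]
scene B [ 612. -342.   48.] [ 601.1 -335.6   84.2   53.    -1.6]
scene C [438. 303.  50.] [420.7 319.9  81.5  58.2   5.7]
scene blue [ 413. -412.   48.] 
scene orange [ 583. -215.   48.] 
scene knob [635.  68. 141.] 
scene fork [631. 211. 101.] 
scene pin [615. 330.  90.] (array([615.6, 327.9,  77.8]), array([626., 348.,  94.]), array([600., 318.,  55.]))
scene rack [529. 442. 102.] 
scene bot [ 765. -294.  100.] 
scene jar [ 543. -482.    4.] 
[598.  45.  58.] (590.0068359375, 30.722335815429688, 408.1971740722656, 193.63575744628906, 89.54600524902344)
side A [ 442. -261.   49.] [ 449.4 -281.9   83.9   60.5    2.5]
side B [ 593. -315.   47.] [ 600.4 -331.2   83.3   61.3   -0.8]
side C [410. 332.  48.] [420.1 325.1  82.4  55.8   4.1]
side knob [628.  76. 138.] 
side fork [611. 219.  99.] 
side pin [604. 338.  87.] (array([608.8, 338.5,  77.2]), array([623., 347.,  91.]), array([598., 324.,  55.]))
side rack [522. 458. 100.] 
[558.  71.  58.] (589.9708251953125, 60.68915557861328, 353.9187316894531, 194.83279418945312, 89.5212631225586)
```

Run:
```python
import cv2
p=cv2.imread("pics/scene0.png")
cv2.imwrite("pics/scene_sh.png",cv2.resize(p[140:320,250:430],None,fx=3.3,fy=3.3,interpolation=cv2.INTER_CUBIC))
```

```text
(no output)
```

View pics/scene_sh.png

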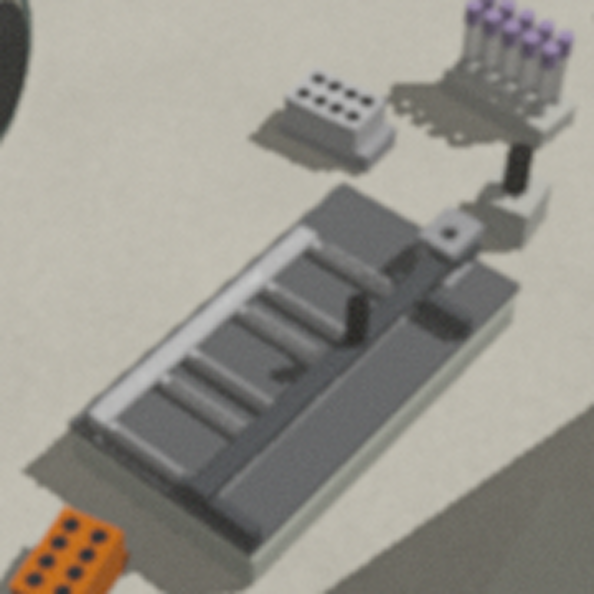

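```bash
cat >> h.py <<'E'
def ori(yaw=0.,pitch=0.):
    "tool down, tool x along world x turned by yaw; pitch>0 = +x end of held thing raised (rad)"
    return (R.from_euler('z',yaw)*R.from_euler('y',-pitch)*R.from_quat([1,0,0,0])).as_quat()
E
python3 - <<'E'
from h import *
robot.move_to([600,60,390],ori())
p,W,pose=shot("wrist","w1"); np.save("pics/w1.npy",W)
print(pose, monitor.read_time_s())
c=np.array([595,50])
m=near(W,c,260,88,150)
def st(n,m): print(n,m.sum(),np.nanpercentile(W[m],[2,50,98],axis=0).round(1).tolist())
for lo,hi in [(56,63),(64,70),(70,74),(74,79),(92,97),(97,101),(101,106),(125,150)]:
    st((lo,hi),near(W,c,200,lo,hi))
st("pin",near(W,(612,333),40,80,110))
E
```

```text
(array([600.09248726,  59.43545129, 389.78222067]), array([ 9.99999932e-01, -3.32578438e-04, -1.50351381e-04,  5.57578724e-05])) 2.9333
(56, 63) 31678 [[502.2, -99.0, 57.5], [596.3, 63.8, 59.4], [685.8, 225.7, 61.2]]
(64, 70) 530 [[531.5, -105.5, 64.1], [589.5, -37.6, 67.1], [683.1, 190.0, 70.0]]
(70, 74) 1380 [[515.9, -105.0, 70.2], [557.6, -3.8, 72.3], [670.5, 151.1, 74.0]]
(74, 79) 4557 [[514.1, -104.6, 74.1], [528.3, 21.2, 75.6], [646.8, 151.6, 78.0]]
(92, 97) 5119 [[626.4, -112.1, 92.6], [636.8, 32.9, 95.2], [649.2, 208.7, 96.7]]
(97, 101) 271 [[613.8, -112.3, 97.0], [634.7, 187.0, 97.8], [647.5, 229.5, 101.0]]
(101, 106) 1189 [[612.0, 187.7, 101.1], [630.2, 211.7, 102.3], [646.8, 230.4, 104.0]]
(125, 150) 284 [[629.1, 62.8, 128.9], [637.7, 70.6, 141.2], [645.2, 78.4, 142.8]]
pin 451 [[605.5, 322.3, 81.6], [616.6, 331.5, 89.8], [626.7, 344.2, 91.8]]
```

View pics/w1.png

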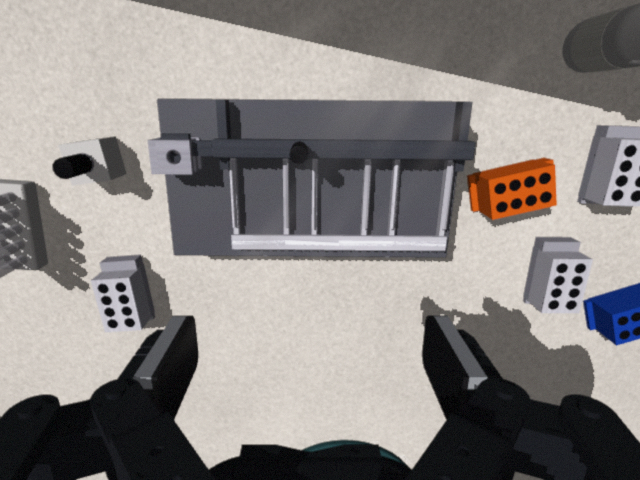

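Wrist view: shaker at columns 160-475, three empty pockets between the wall pairs at columns (236,286), (315,367) and (396,446). The lip is at row 243, the bar at row 150, the knob at (299,152), the fork hole at (173,156) and the pin at (72,166). Silver blocks are at (120,300), (560,275) and (620,180).

Run:
```python
from h import *
W=np.load("pics/w1.npy")
def prof(mask,ax,lo,hi,step):
    P=W[mask]; 
    for a in np.arange(lo,hi,step):
        s=P[(P[:,ax]>=a)&(P[:,ax]<a+step)]
        if len(s): print(round(float(a),1),len(s),np.percentile(s[:,2],[10,50,90]).round(1).tolist(),end=" | ")
    print()
Y=W[...,1]; X=W[...,0]
for y in (-72,23,118): prof(abs(Y-y)<15,0,505,545,1.5); 
print("heel"); prof(abs(Y-23)<15,0,615,680,2.)
print("walls y"); prof((abs(X-575)<15)&(W[...,2]>50),1,-110,160,2.)
# lip strip line fit
m=(W[...,2]>73)&(W[...,2]<80)&(X<545)&(X>505)&(Y>-110)&(Y<160); print("lip",rect(W[m][:,:2]),m.sum())
m=(W[...,2]>93)&(W[...,2]<98)&(X>615)&(X<660)&(Y>-110)&(Y<160); P=W[m]; print("bar",np.polyfit(P[:,1],P[:,0],1),rect(P[:,:2]))
m=(W[...,2]>100.5)&(W[...,2]<105)&(Y>180)&(Y<240)&(X>600)&(X<660); print("fork",rect(W[m][:,:2]),W[m].mean(0))
p=cv2.imread("pics/w1.png")
g=p[120:190,140:200]; cv2.imwrite("pics/fork1.png",cv2.resize(p[120:190,40:210],None,fx=4.5,fy=4.5,interpolation=cv2.INTER_CUBIC))
print("forkhole ray"); print(W[150:164:2,160:188:2,2].round(0))
```

```text
505.0 29 [58.3, 59.0, 60.4] | 506.5 12 [59.3, 59.6, 60.1] | 512.5 15 [73.8, 74.6, 75.4] | 514.0 25 [74.8, 75.9, 76.3] | 515.5 32 [74.7, 75.7, 76.6] | 517.0 26 [74.7, 75.3, 76.1] | 518.5 26 [74.0, 75.3, 76.0] | 520.0 29 [74.4, 75.3, 76.5] | 521.5 33 [74.3, 75.1, 76.2] | 523.0 32 [74.4, 75.4, 76.1] | 524.5 26 [74.0, 75.5, 76.2] | 526.0 26 [74.6, 75.8, 76.6] | 527.5 52 [58.2, 60.6, 75.8] | 529.0 59 [58.9, 72.2, 75.8] | 530.5 70 [58.9, 71.2, 75.4] | 532.0 28 [58.6, 59.3, 60.1] | 533.5 28 [58.3, 59.8, 60.6] | 535.0 24 [57.9, 59.3, 60.6] | 536.5 26 [58.7, 59.4, 60.3] | 538.0 23 [58.1, 59.4, 60.4] | 539.5 31 [58.5, 59.2, 60.3] | 541.0 30 [58.8, 59.5, 60.3] | 542.5 30 [59.1, 59.8, 60.3] | 544.0 25 [58.8, 59.5, 60.8] | 
505.0 31 [58.3, 58.9, 60.2] | 506.5 13 [59.1, 59.9, 60.8] | 512.5 13 [73.9, 74.5, 74.9] | 514.0 30 [74.5, 75.6, 76.1] | 515.5 26 [74.4, 75.4, 76.5] | 517.0 25 [74.5, 75.4, 76.6] | 518.5 27 [73.6, 75.1, 76.7] | 520.0 26 [74.3, 75.1, 76.4] | 521.5 34 [74.5, 75.1, 76.2] | 523.0 28 [74.2, 75.1, 76.3] | 524.5 24 [74.5, 75.7, 76.2] | 526.0 30 [74.2, 75.5, 76.5] | 527.5 44 [58.8, 74.
[... 6124 characters left out ...]
08319664001465, 89.42350006103516)
fork (629.321044921875, 209.2213134765625, 45.22073745727539, 35.25505447387695, 89.95902252197266) [629.69663278 209.67873033 102.31409857]
forkhole ray
[[104. 101. 103. 103. 103. 101.  85.  80. 103. 102. 100. 101. 101. 102.]
 [103. 101. 103. 103.  99.  93.  89.  76.  63.  64. 103. 103. 104. 102.]
 [102. 102. 104. 103.  97.  94.  93.  93.  90.  90. 102. 102. 102. 103.]
 [101. 103. 102. 103.  96.  94.  92.  93.  93.  93.  92. 102. 102. 102.]
 [103. 102. 103. 102.  97.  92.  94.  93.  94.  94.  93. 101. 102. 103.]
 [102. 103. 104. 102. 100.  96.  94.  93.  95.  93. 101. 104. 102. 102.]
 [104. 102. 103. 103. 103.  99.  96.  83.  85.  82. 103. 103. 103. 102.]]
```

View pics/fork1.png

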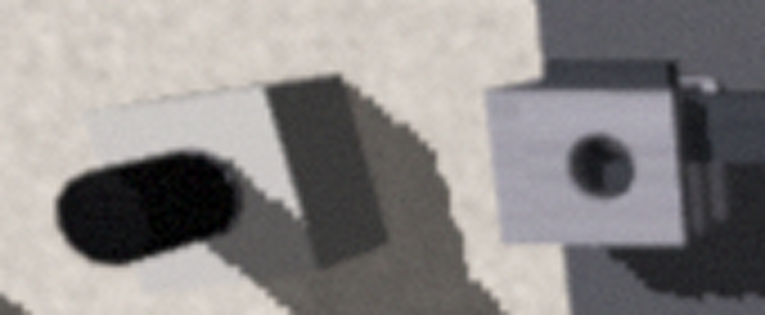

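```bash
cat >> h.py <<'E'
SY=-0.009; S0=np.array([574.5,23.5])          # shaker yaw, origin xy
def pk(i,dx=0,dy=0):
    c,s=np.cos(SY),np.sin(SY); x,y=dx,95*(i-2)+dy
    return S0+np.array([c*x-s*y,s*x+c*y])
def F(): return np.array(monitor.read_force())
def tcp(): return np.array(monitor.read_position())
def guarded(vec,limit,step=1.0,axis=None,speed=25,f0=None):
    "step along vec until force against the motion rises by limit; returns travelled mm, force change"
    L=np.linalg.norm(vec); u=np.array(vec)/L; f0=F() if f0 is None else f0; g=0.; p0=tcp()
    while g<L:
        g=min(L,g+step); robot.move_straight(p0+u*g,max_speed=speed)
        df=F()-f0
        if -df@u>limit: break
    return g,df.round(1)
E
python3 - <<'E'
from h import *
c=vision.get_calibration("wrist");K=c["mtx"];T=c["tool_from_camera"]
W=np.load("pics/w1.npy")
q=np.array([0.999999932,-3.32578438e-04,-1.50351381e-04,5.57578724e-05]);p0=np.array([600.092,59.435,389.782])
Rm=R.from_quat(q).as_matrix()
d=Rm@T[:3,:3]@np.array([(174-K[0,2])/K[0,0],(156.9-K[1,2])/K[1,1],1]); o=Rm@T[:3,3]+p0
print("hole",o+d*(102.4-o[2])/d[2], "expect",pk(2,54,0))
gp=[637.3,70.8]
robot.move_to([*gp,190],ori(SY)); robot.move_straight([*gp,112],max_speed=100)
print(tcp(),F()); gripper_close(50); print(monitor.read_opening(),F(),monitor.read_time_s())
print(guarded([34,34*SY,0],15,step=8,speed=60)); print(tcp(),monitor.read_time_s())
E
```

```text
hole [629.23845762 204.37727665 102.4       ] expect [628.49781301  23.01400656]
[637.65209664  70.84317091 112.73655353] [ 0.8335381  -0.50827355  0.17035647]
15.940446002005935 [-0.9544552  -0.66849334  2.94817589] 5.325
(np.float64(34.00137697211688), array([-25.1,  -0.5,   8.6]))
[669.27381632  70.3856859  112.05472425] 6.7083
```

```bash
cat >> h.py <<'E'
def pick(c,a0=0.,tag=None,zt=22,sq=100):
    "look from above at block near c, grasp it across its width, lift"
    robot.move_to([c[0],c[1],230],ori(a0))
    p,W,pose=shot("wrist",tag)
    m=near(W,c,62,43,57); c1=W[m].mean(0)[:2]; m=near(W,c1,56,43,57)
    r=rect(W[m][:,:2]); print("rect",np.round(r,1),"median z",np.median(W[m][:,2]).round(1),"col",p[m].mean(0).round())
    if not(76<r[2]<90 and 48<r[3]<60): print("ODD"); return None
    yaw=np.deg2rad(r[4]); P=np.array(r[:2])
    robot.move_to([*P,110],ori(yaw)); robot.move_straight([*P,zt],max_speed=100)
    f=F(); gripper_close(sq); o=monitor.read_opening()
    robot.move_straight([*P,zt+15],max_speed=60); f2=F()
    robot.move_straight([*P,190],max_speed=250)
    print("open",o,monitor.read_opening(),"dF",(f2-f).round(1),tcp().round(1),"t",monitor.read_time_s())
    return P,yaw
E
python3 - <<'E'
from h import *
ungrasp(); p=tcp(); robot.move_straight([p[0],p[1],230],max_speed=250)
print(pick((420.5,322),0.08,"c1"))
E
```

```text
rect [422.5 323.7  80.6  52.2   4.2] median z 49.5 col [126. 123. 128.]
open 50.11364787203147 50.747463488872654 dF [ 0.8  1.1 -3.4] [422.  323.4 188.1] t 12.55
(array([422.49511719, 323.69750977]), np.float64(0.07412864785630005))
```

View pics/c1.png

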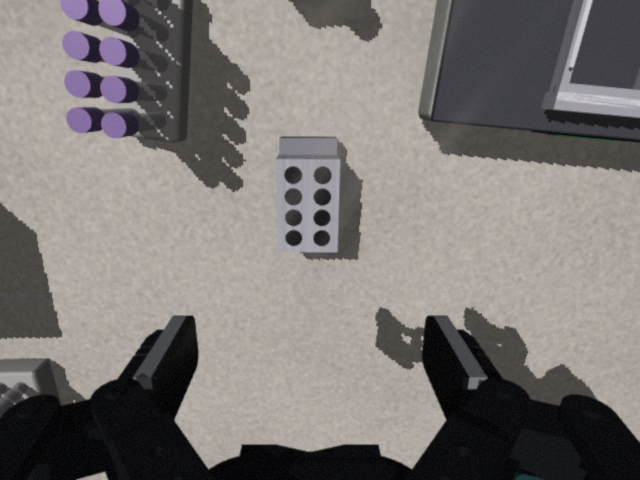

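Crop: silver block with six dark wells visible at (308,205), heel at the top (+x), so the right part was picked. Next I insert it in pocket 3.

```bash
cat >> h.py <<'E'
GZ=22.
def tcp_for(i,tx,tz,th,ex=0.,ey=0.):
    "TCP pose putting the held block's lower tongue edge at pocket coords tx (from seat), tz above floor, tilt th deg; ex = block x offset in grip"
    a=np.deg2rad(th); bx,bz=-48+ex,-GZ
    ox=bx*np.cos(a)+bz*np.sin(-a); oz=-bx*np.sin(-a)+bz*np.cos(a)
    xy=pk(i,tx-ox,ey); return [*xy,60+tz-oz],ori(SY,a)
E
python3 - <<'E'
from h import *
i=3
robot.move_to(*tcp_for(i,-36,60,15))
robot.pause(.3); f0=F(); robot.pause(.2); print(f0,F(),tcp()-tcp_for(i,-36,60,15)[0],monitor.read_opening())
robot.move_straight(tcp_for(i,-36,10,15)[0],max_speed=80)
robot.pause(.2);print(F()-f0,tcp()-tcp_for(i,-36,10,15)[0],monitor.read_time_s())
f0=F()
print(guarded([0,0,-14],4,step=1,speed=20,f0=f0),tcp()-tcp_for(i,-36,0,15)[0],monitor.read_time_s())
shot("wrist","ins3"); shot("side","ins3s")
E
python3 -c "
import cv2,numpy as np
a=cv2.imread('pics/ins3.png')[:, :];b=cv2.imread('pics/ins3s.png')[190:350,210:410]
cv2.imwrite('pics/ins3x.png',np.hstack([cv2.resize(a,(400,300)),cv2.resize(b,(375,300),interpolation=cv2.INTER_CUBIC)]))"
```

```text
[ 0.11461482 -0.23994455 -3.68864762] [ 0.80572266 -0.55585739 -4.00824098] [-0.04038545  0.22883439  0.06202926] 49.80229414118437
[-0.40488124  0.15988153 -0.38447774] [0.24948166 0.04859857 0.62298175] 15.0333
(11.0, array([-1.3, -1.4, 10.6])) [0.75211903 0.07670061 0.69270523] 17.7833
```

View pics/ins3x.png

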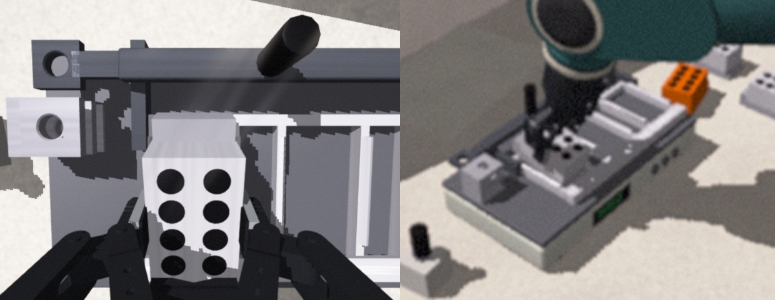

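Left: block tilted heel up in pocket 3 between the walls. Floor contact came where expected. Now push the tongue under the lip.

Run:
```python
from h import *
i=3
p,o=tcp_for(i,-36,0,15)
robot.move_straight(p,max_speed=20); robot.pause(.2); f0=F(); print(f0, tcp()-p)
ux=np.array([np.cos(SY),np.sin(SY),0])
print(guarded(-16*ux,6,step=1,speed=20,f0=f0),(tcp()-p).round(2),monitor.read_opening(),monitor.read_time_s())
```

```text
[ 1.13477735 -0.24092655  5.88399187] [0.54102629 0.07521261 0.76405615]
(12.0, array([ 6.3,  0.8, -2.2])) [-11.31   0.2    0.88] 50.428705527436016 21.3333
```

Run:
```python
from h import *
i=3
robot.move_straight(tcp_for(i,-47.4,0.3,15)[0],max_speed=20); robot.pause(.2); print(F())
for th,tx in [(12,-47.7),(9,-47.9),(6,-48.1),(4,-48.2),(2.5,-48.3)]:
    p,o=tcp_for(i,tx,0.5,th); robot.move_straight(p,o,max_speed=40); f=F(); print(th,f.round(1),(tcp()-p).round(2))
    if np.abs(f-[0,0,-4]).max()>30: break
print(monitor.read_time_s())
shot("wrist","rot3"); shot("side","rot3s")
```

```text
[4.25250463 0.64906822 7.38937004]
12 [ 4.1 -0.   8.8] [0.31 0.05 0.12]
9 [ 2.5 -0.3  7.8] [0.2  0.06 0.03]
6 [0.6 0.5 8.5] [ 0.09  0.06 -0.08]
4 [1.8 1.1 6.7] [-0.04  0.08 -0.05]
2.5 [2.9 0.5 7. ] [-0.14  0.11 -0.04]
23.0333
```

```bash
cat >> h.py <<'E'
def seatcheck(i,tag=None):
    "wrist look from above pocket i: top face pose vs seat"
    robot.move_to([*pk(i,20),230],ori(SY))
    p,W,pose=shot("wrist",tag)
    m=near(W,pk(i),62,100,125); P=W[m]
    A=np.c_[P[:,:2]-pk(i),np.ones(len(P))]; k=np.linalg.lstsq(A,P[:,2],rcond=None)[0]
    r=rect(P[:,:2]); d=np.array(r[:2])-pk(i)
    print("seat",i,"tilt x,y",k[:2].round(3),"z",k[2].round(1),"dxy",d.round(1),"size",np.round(r[2:],1),"t",monitor.read_time_s())
E
python3 - <<'E'
from h import *
i=3
p,o=tcp_for(i,-48.3,0.2,0.5); robot.move_straight(p,o,max_speed=30); print(F().round(1))
ungrasp(); p=tcp(); robot.pause(.2); print(F().round(1))
robot.move_straight([p[0],p[1],200],max_speed=200)
seatcheck(3,"s3")
E
```

```text
[-0.  -0.  10.4]
[-0.3 -0.3 -0.1]
seat 3 tilt x,y [-0.009 -0.001] z 109.4 dxy [-1.1  0.2] size [81.3 52.2 -0.7] t 25.0917
```

```bash
cat >> h.py <<'E'
def insert(i):
    robot.move_to(*tcp_for(i,-36,60,15))
    robot.move_straight(tcp_for(i,-36,8,15)[0],max_speed=100)
    robot.pause(.2); f0=F()
    g=guarded([0,0,-12],4,step=1,speed=25,f0=f0); tz=8-g[0]; print("floor",g,"tz",tz,monitor.read_opening())
    if not -4<tz<3.5: return False
    dz=tz+1.0                                   # command height at light floor contact
    p,o=tcp_for(i,-36,dz,15); robot.move_straight(p,max_speed=25); robot.pause(.2); f1=F()
    ux=np.array([np.cos(SY),np.sin(SY),0])
    g=guarded(-18*ux,6,step=1,speed=25,f0=f1); tx=-36-g[0]; print("push",g,"tx",tx,monitor.read_opening())
    if not -51.5<tx<-43.8: return False
    b=tx+.5                                     # command where tip meets wall, nominal -47.4
    for th,dx in [(15,0),(12,-.3),(9,-.5),(6,-.7),(4,-.8),(2.5,-.9),(.5,-.9)]:
        p,o=tcp_for(i,b+dx,dz+(.4 if th>1 else .1),th); robot.move_straight(p,o,max_speed=40); f=F()
        print(th,f.round(1),end=" ")
        if np.abs(f-f0).max()>35: print("STOP"); return False
    ungrasp(); p=tcp(); robot.move_straight([p[0],p[1],200],max_speed=200)
    seatcheck(i,f"s{i}"); return True
E
python3 - <<'E'
from h import *
r=pick((449,-284),0,"a1")
if r: print(insert(2))
E
```

```text
rect [ 450.5 -284.5   80.5   52.    -0.5] median z 49.5 col [129. 127. 132.]
open 50.31828855047826 49.94521892415821 dF [ 0.2  0.1 -4.1] [ 450.1 -284.1  188.1] t 29.875
floor (9.0, array([-1.2,  1.3,  9.6])) tz -1.0 50.362750328918594
push (13.0, array([11. , -0.4, -6.2])) tx -49.0 50.72092664680697
15 [12.2 -0.   3. ] 12 [9.6 0.2 6.2] 9 [8.8 1.4 7.5] 6 [ 8.2 -0.1  7.3] 4 [8.5 0.8 7. ] 2.5 [ 8.6 -0.   7.3] 0.5 [5.7 0.6 8.8] seat 2 tilt x,y [-0.008 -0.   ] z 109.4 dxy [-1.2  0.1] size [80.8 52.2 -0.7] t 41.2167
True
```

Run:
```python
from h import *
print(pick((601,-333),0,"b1"))
```

```text
rect [ 602.1 -334.2   80.7   52.    -2. ] median z 49.5 col [145. 142. 147.]
open 50.29115185847715 50.18488805085844 dF [-0.4  0.9 -7. ] [ 601.6 -333.9  187.9] t 45.7667
(array([ 602.13519287, -334.21450806]), np.float64(-0.03449113190983423))
```

View pics/b1.png

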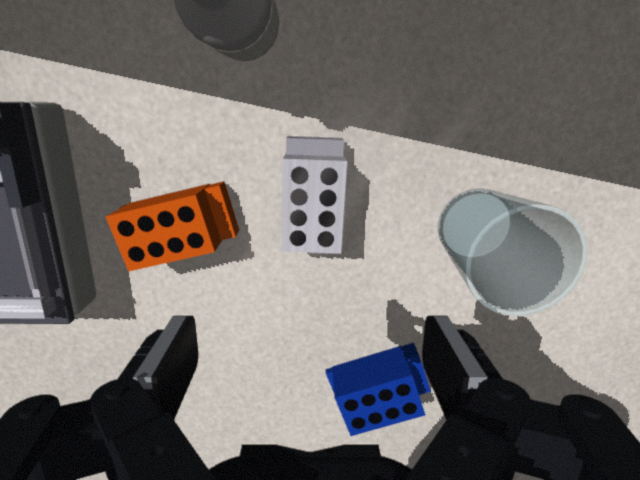

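Silver block at (315,205), heel at the top. The decoys at (170,225) and (377,390) were untouched. Insert in pocket 1.

Run:
```python
from h import *
print(insert(1))
robot.move_to([600,60,390],ori(SY))
p,W,_=shot("wrist","all1"); np.save("pics/all1.npy",W)
for i in (1,2,3):
    P=W[near(W,pk(i),60,100,125)]; A=np.c_[P[:,:2]-pk(i),np.ones(len(P))]; print(np.linalg.lstsq(A,P[:,2],rcond=None)[0].round(3),(np.array(rect(P[:,:2])[:2])-pk(i)).round(1))
m=near(W,(669,70),25,130,150); print("knob",W[m].mean(0), np.ptp(W[m],0))
m=near(W,(614,333),35,84,96); print("pin",W[m].mean(0), np.ptp(W[m],0))
```

```text
floor (9.0, array([-0.1,  0.5,  9.9])) tz -1.0 50.365827367833916
push (13.0, array([ 8. ,  0.1, -3.6])) tx -49.0 50.335405158211756
15 [12.3 -0.6  4.1] 12 [ 7.6 -0.7  7. ] 9 [ 8.2 -1.6  7.4] 6 [ 7.7 -0.4  7.9] 4 [ 8.4 -0.3  8.5] 2.5 [ 7.7 -0.2  6.8] 0.5 [ 5.3 -0.5  9.3] seat 1 tilt x,y [-0.008 -0.001] z 109.4 dxy [-1.2  0. ] size [81.  52.1 -0.5] t 56.8833
True
[-4.00000e-03 -1.90000e-02  1.09294e+02] [-0.5  0.2]
[-4.00000e-03 -2.00000e-03  1.09412e+02] [-0.5 -0.2]
[-4.00000e-03  8.00000e-03  1.09299e+02] [-0.4  0.2]
knob [668.07695644  70.39740539 141.089755  ] [17.10682299 17.0252084  11.51627733]
pin [616.12331827 332.38646502  89.66987459] [23.14153482 23.74902236  8.57154771]
```

View pics/all1.png

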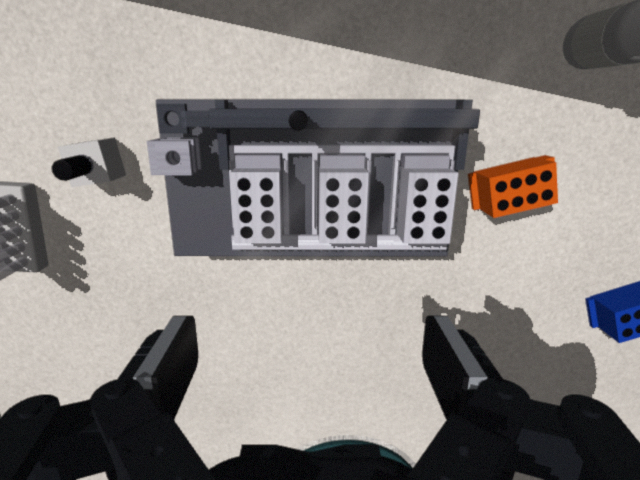

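All three blocks lie flat in the pockets (columns 230-460). Now the bar home.

Run:
```python
from h import *
gp=[668.8,70.4]
robot.move_to([*gp,190],ori(SY)); robot.move_straight([*gp,114],max_speed=100)
gripper_close(60); robot.pause(.2); f0=F(); print(monitor.read_opening(),f0.round(1))
u=np.array([-1,-SY,0]); p=tcp()
robot.move_straight(p+34*u,max_speed=50); print((F()-f0).round(1))
print(guarded(14*u,22,step=1.5,speed=30,f0=f0),tcp(),monitor.read_time_s())
ungrasp(); robot.move_straight([*tcp()[:2],240],max_speed=200)
robot.move_to([600,60,390],ori(SY))
p,W,_=shot("wrist","all2"); np.save("pics/all2.npy",W)
for i in (1,2,3):
    P=W[near(W,pk(i),60,100,125)]; P=P[P[:,0]<pk(i)[0]+42]; print(P[:,2].mean(),(np.array(rect(P[:,:2])[:2])-pk(i)).round(1))
m=near(W,(629,70),22,135,150); print("knob",W[m].mean(0), np.ptp(W[m],0))
g=p[120:190,40:210]; cv2.imwrite("pics/fork2.png",cv2.resize(g[:,:,::-1],None,fx=4.5,fy=4.5,interpolation=cv2.INTER_CUBIC))
print(W[148:166:2,160:188:2,2].round(0))
```

```text
16.540897171643685 [-2.  -1.1  5.8]
[-0.1  1.2 -0.8]
(7.5, array([ 22.7,   1.7, -10.3])) [628.72091404  70.76090608 114.39745799] 62.4667
109.25851390982845 [-0.7  0.1]
109.36864260719463 [-0.5  0.1]
109.29191932585927 [-0.4  0.2]
knob [628.46656027  70.7124744  141.15733648] [17.85752199 16.72768047  8.57677169]
[[103. 102. 102. 102. 102. 103. 103. 101. 102. 102. 102. 102. 101. 103.]
 [102. 104. 103. 104. 102. 104. 103. 103. 102. 102. 103. 102. 103. 104.]
 [101. 103. 103. 101. 103.  96.  86.  77.  63. 102. 103. 102. 103. 101.]
 [102. 102. 103. 103.  97.  92.  82.  78.  63.  63. 101. 102. 102. 101.]
 [103. 101. 101. 101.  97.  89.  84.  79.  63.  64.  63. 101. 103. 103.]
 [103. 102. 101. 103.  97.  91.  85.  80.  64.  64.  62. 102. 102. 102.]
 [104. 103. 103. 103. 100.  93.  92.  83.  80.  64.  62. 104. 103. 103.]
 [102. 103. 101. 101. 102.  99.  93.  90.  87.  83. 102. 101. 104. 103.]
 [102. 101. 102. 101. 101. 102. 100.  98.  95. 103. 101. 101. 103. 102.]]
```

View pics/fork2.png

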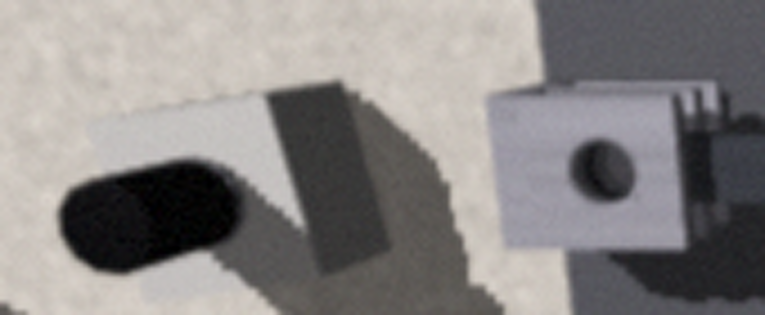

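Fork crop: looking through the hole at (603,168) I see no lug, so the bar is home. Measure the hole and pin from matched camera poses.

```bash
cat >> h.py <<'E'
def toplane(m,pose,z):
    c=vision.get_calibration("wrist");K=c["mtx"];T=c["tool_from_camera"];Rm=R.from_quat(pose[1]).as_matrix()
    v,u=np.nonzero(m); d=np.stack([(u-K[0,2])/K[0,0],(v-K[1,2])/K[1,1],np.ones(len(u))],-1)@(Rm@T[:3,:3]).T
    o=Rm@T[:3,3]+pose[0]; return (o+d*((z-o[2])/d[:,2])[:,None])[:,:2]
def biggest(m):
    n,l,s,c=cv2.connectedComponentsWithStats(m.astype(np.uint8)); return l==1+np.argmax(s[1:,4])
E
python3 - <<'E'
from h import *
def lookat(c,z,tag):
    robot.move_to([*c,z+110],ori(SY)); robot.pause(.2); return shot("wrist",tag)
p,W,pose=lookat((629.2,204.6),103,"hole")
# hole: low region enclosed in plate
Q=toplane(np.ones((480,640)),pose,102.4).reshape(480,640,2)
m=(np.hypot(Q[...,0]-629.2,Q[...,1]-204.5)<11)&~(W[...,2]>100); m=biggest(m)
print("hole",Q[m].mean(0),"r",np.sqrt(m.sum()/np.pi)*np.linalg.norm(Q[240,321]-Q[240,320]),cv2.minEnclosingCircle(Q[m].astype(np.float32)),pose[0])
p,W,pose=lookat((616,332.4),91,"pin")
zt=np.percentile(W[near(W,(616,332.4),30,80,110)][:,2],90); m=biggest(near(W,(616,332.4),30,zt-4,zt+4))
Q=toplane(np.ones((480,640)),pose,zt).reshape(480,640,2)
print("pin",zt,Q[m].mean(0),cv2.minEnclosingCircle(Q[m].astype(np.float32)),rect(Q[m]),pose[0],monitor.read_time_s())
a=cv2.imread("pics/hole.png")[120:360,160:480];b=cv2.imread("pics/pin.png")[120:360,160:480]
cv2.imwrite("pics/hp.png",np.hstack([a,b]))
E
```

```text
hole [629.60565933 205.28582343] r 7.102635082645867 ((629.55712890625, 205.28770446777344), 7.316216945648193) [629.72049483 203.80290536 214.60563352]
pin 91.1434730504254 [616.30595449 334.18172789] ((616.2958374023438, 334.2166442871094), 12.016962051391602) (616.1832885742188, 333.8949279785156, 22.84681510925293, 22.613313674926758, 89.40339660644531) [616.38118088 331.43277143 201.39453506] 66.625
```

View pics/hp.png

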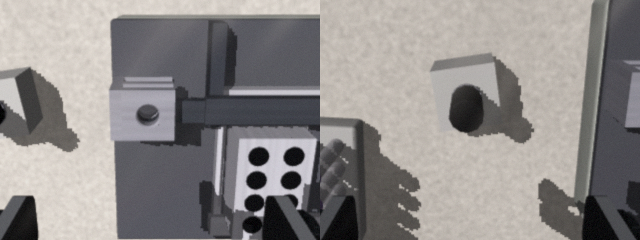

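Left: fork hole at image (147,114). Right: pin head at (466,120) on its stand. Circle radii of 7.3 and 12.0 match the sizes given, so grasp the pin.

Run:
```python
from h import *
P=np.array([616.3,334.0])
robot.move_to([*P,130],ori(SY)); robot.move_straight([*P,56],max_speed=80); robot.pause(.2)
print(tcp().round(2),F().round(1)); gripper_close(80); robot.pause(.2); print(monitor.read_opening(),tcp().round(2),F().round(1))
robot.move_straight([*P,180],max_speed=120); print(monitor.read_opening())
H=np.array([629.6,205.3])
robot.move_to([*H,185],ori(SY)); robot.move_straight([*H,56-5+103+6],max_speed=60); robot.pause(.3)
f0=F(); print(tcp().round(2),f0.round(1),monitor.read_opening(),monitor.read_time_s())
shot("wrist","pinh"); shot("side","pinhs"); 
g=guarded([0,0,-12],5,step=1,speed=20,f0=f0); print(g,tcp().round(2),monitor.read_time_s())
```

```text
[616.5  334.12  56.54] [ 0.4 -0.5 -0.4]
22.475025073093107 [616.42 334.07  56.23] [ 0.6 -0.2  5. ]
22.32458044930519
[629.71 205.28 160.34] [ 0.5  0.  -2.2] 22.318141753067952 71.7167
(np.float64(12.0), array([-0.1,  0.4,  1.8])) [629.63 205.32 148.09] 74.8167
```

Run:
```python
from h import *
f0=F()
g=guarded([0,0,-39],8,step=2,speed=30,f0=f0); print(g,tcp().round(2),F().round(1),monitor.read_opening(),monitor.read_time_s())
```

```text
(36.0, array([-6.4, -2.7, 16.1])) [629.91 205.42 114.14] [-6.  -2.3 15.7] 22.28172831914438 79.3167
```

Run:
```python
from h import *
ungrasp(); robot.move_straight([*tcp()[:2],240],max_speed=150)
robot.move_to([600,60,390],ori(SY)); robot.pause(.3)
p,W,_=shot("wrist","fin")
for i in (1,2,3):
    P=W[near(W,pk(i),60,100,125)]; P=P[P[:,0]<pk(i)[0]+42]; print(P[:,2].mean(),(np.array(rect(P[:,:2])[:2])-pk(i)).round(1))
m=near(W,(628.5,70.7),22,135,150); print("knob",W[m].mean(0))
m=near(W,(629.6,205.3),25,135,165); print("pin",np.percentile(W[m],[5,50,95],axis=0).round(1),monitor.read_time_s())
```

```text
109.21688100889683 [-1.2  0.1]
109.33134800473262 [-0.4  0. ]
109.30599794922307 [-0.4  0.2]
knob [628.4268659   70.72821513 141.05813391]
pin [[620.3 194.2 138.1]
 [630.2 203.4 148.1]
 [639.6 214.2 149.4]] 82.15
```

View pics/fin.png

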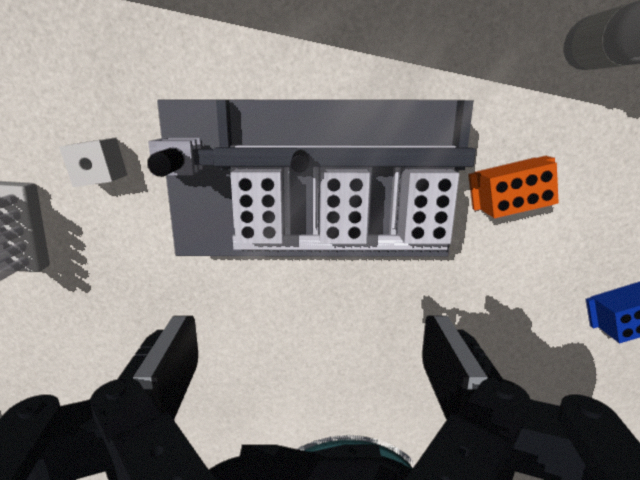

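The pin head top is at about 149 mm (103 + 46) on the fork at (165,160). The bar covers the heels, all three blocks are flat, and the stand is empty. Hand in.

```bash
python3 -c "
from bench import order; print(order.hand_in())"
```

```text
the job is handed in; nothing more can be done
None
```

I handed the job in at about 82 s: all three blocks lie flat in their pockets, the keeper bar is home and the pin is down with its head on the fork; hand-in returned no verdict.

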